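# Pin a slide carrier into its docking fork

### The arm

A 6-joint arm with a two-finger parallel gripper is mounted at the origin on a cart in front of the work surface, level with it; the furniture and walls round the work are solid. World frame = base frame: x ahead of the robot, y to its left, z up, the work surface at z = 0. Lengths are in m, angles in degrees, forces in N, time in s.
With the tool pointing down it reaches from about 0.3 to 0.75 m from the base axis. Payload 8.5 kg.
Tool frame: the origin (TCP) lies at the very end of the fingers, on their centre line; the grasp point (between the pads) lies 19 mm behind it; z points along the fingers, y is the line along which they close (so a half turn about z gives the same grasp; the last joint's range is limited). The gripper opens to 85 mm and grips with 20 to 120 N. Pads are 22 mm wide; open, the fingers measure 114 mm over their backs; the gripper's body (76 mm by 85 mm) begins 54 mm behind the grasp point. The pads swing forward as they close: fully open they stand 13 mm farther back than shut.
Start: joints at [56.763, 21.807, 74.336, -0, 83.858, -12.336], TCP at [0.196, 0.514, 0.231] pointing down, gripper open.
Joint ranges: [-178.18, 178.18], [-50.72, 133.34], [12.68, 142.11], [-81.47, 261.47], [9.98, 163.14], [-165.26, 165.26]. Speed limits (degrees/s): [136.94, 136.94, 180, 180, 180, 180].

### API

Orientations are given as a 3x3 rotation matrix whose columns are the frame's x, y, z axes.
In Python, from rig import observe, cams, ticket gives the robot as it stands.
- The arm moves only by the tool move_arm, never from a script. Its arguments are lists of equal length, an entry for each row: "jaw": the finger opening in cm, from 0 to 8.54; "dp": the shift along the tool's x, y, z in cm, a list of three; "turn": the turn, a rotation vector about the tool's x, y, z in rad, a list of three. In form: {"jaw": [jaw, ...], "dp": [[tx, ty, tz], ...], "turn": [[wx, wy, wz], ...]}. A call has 1 to 12 rows; each row shifts and turns the commanded pose from where the row before left it, along the tool's axes as they then stand; what a row does not reach is not made up. A row lasts 1/12 s, in which the tool goes at most 41.7 mm and 7.16 degrees, less where a joint would pass 70% of its speed; a pose out of reach is approached as far as the arm can. A call is refused whole if a number of a shift passes 4.17 or a number of a turn 0.125, either way. A call with a gripper value outside its range is refused whole. The fingers move at their own pace and stop on an object; "force" is the grip in N (left out, the last holds). Time passes only in rows, so rows that do not move let the fingers close. It gives the time, the measured TCP pose, the force, the opening and the grip force at its end, in the units of the state.
- observe(): the state, without advancing time (a new reading comes with each control period).
- cams.get_image(name): name is "side" or "top" or "wrist"; returns (picture, depth): 480x640x3 uint8, red, green, blue; 480x640 float32, m along the optical axis (not along the pixel's ray), 0 where there is no reading.
- cams.calibration(name): a dict with "vertical_fov" (degrees; the focal length in pixels is half the picture's height over the tangent of half this angle, whatever the lens; pixels are square), "cx", "cy" (the principal point, pixels), "k1" (the pictures are not rectified: a ray, as slopes to the right and down, at radius r is drawn at 1 + k1 r^2 times it, then the intrinsics apply), "view" (4x4, takes a point from world to camera coordinates); the wrist camera has in their place "tool_from_camera" (4x4, takes a point from camera to tool coordinates, whose origin is the TCP and whose axes are the flange's). Camera axes: x right, y up, looking along -z (the intrinsics and any distortion apply to the point x, -y, -z); pixel columns grow to the right and rows downward; lengths in m; the calibration is good to about 2 mm. A picture is of the moment at which its call begins: read the wrist's pose just before it. calibration takes no time and is no camera call.
- ticket.close_job(): hands the job in; it is judged then, once.
Trained networks look in the newest picture that a camera, given by its name, has taken for a name from the list of things; names that differ only in an ending like _2 or _b are one class to them, and where a whole thing is asked for, a point or a joint stands for the part that bears it (a point fixed in the world has none). Each returns a list of dicts, best first, with "p" (0 to 1); they miss things now and then, are a little off and sometimes report something else, mostly with a low value. They report only what shows in the picture. A call takes as long as a camera call. They do not tell look-alikes from the thing itself.
- cams.spot_in(camera, query): "box" ([centre column, centre row, width, height] as shares, 0 to 1, of the picture: columns of its width, rows of its height, round what is visible of it).
- cams.outline_of(camera, query): "mask" (480x640 bool, what is visible of it) and "box" ([centre column, centre row, width, height] as shares, 0 to 1, of the picture: columns of its width, rows of its height, round what is visible of it).
- cams.mark_of(camera, query): "location" ([column, row] as shares, 0 to 1, of the picture: columns of its width, rows of its height: a listed point, or the origin of a listed thing).
The state is a dict: "time_s": time; "q": joint angles; "qvel": joint speeds; "joint_efforts": joint torques, N m; "position": TCP position; "tool_rot": TCP orientation; "ft_force": force on the tool from outside, world axes, zero at the start; "wrist_torque": the same for the moment, N m; "grip_width": finger opening in m; "gripper_force": force on a finger pad.
Only numpy, scipy, OpenCV 4.12 (cv2) and the standard library are available. Lean on these libraries where they do the work, as an engineer would, in place of code of your own. Each camera call takes 0.05 s, during which the arm holds its last target. There are 200 camera calls.

### The job

Dock the slide carrier: slide it along its guide, box aboard, until its eye is inside the fork and lined up under the raised pin, then press the headed pin down through fork and eye until its head is fully home on the fork. The eye's setting differs from carrier to carrier, so the alignment may have to be found by feel; be gentle, never pressing on the pin or the dock with more than 50 N, keep the box on the carrier, leave the rack, bottle and cup around it where they stand, and let go of everything at the end.

Things in the scene. Friction and masses are not known exactly. Their poses are not given: they have to be found in the camera images.
- dock: Fixed aluminium docking guide: base plate 120 x 410 mm, 8 mm thick, with two low rails along it (86 mm apart, tops at z = 20 mm) and a fork at its +y end: lower and upper cheek joined by an upright web behind. Origin: on the worktop, mid-guide; z up, +y along the guide to the fork, x across. The vertical pin axis is at own x = 0, y = 135 mm.
- fork_top (a point): Point on the pin axis, on top of the fork's upper cheek (57 mm above the worktop), where the pin's head seats. Axes as the dock's. Cheeks are 70 mm wide and reach 24 mm from here towards the carrier; upper cheek 16 mm thick. The slot below it is 18.5 mm high, open to the carrier and at the sides.
- slot_end (a point): Centre of the web's inner face, the end of the fork's slot, 40 mm beyond the pin axis (dock y = 175 mm, z = 32 mm). A carrier pushed all the way in stops with the front edge of its eye against this face, past alignment. Axes as the dock's.
- pin (a joint): Vertical travel (m) of the captive headed pin: 0 raised, 0.040 head home on the fork; starts at 0 to 0.008. About 4 N of drag holds it where it is left. Shank 16 mm thick, 49 mm long, its lowest 8 mm tapering to 10 mm. With no hole below, its nose stops on the eye at about 0.010; the taper draws the eye into line from up to about 2 mm off, which takes up to 20 N.
- pin_top (a point): Centre of the top of the pin's round head (36 mm in diameter, 12 mm high); 109 mm above the worktop when fully raised, 69 mm when home.
- carrier: Loose grey carrier (about 0.6 kg; 3 to 8 N slide it with its box) on the base plate between the rails, 1 mm play each side. Origin: underside of its deck, 8 mm above the worktop; own y points along the guide to the fork, z up. Deck 84 mm wide, own y = -85 to 60 mm, 12 mm thick; push fin at the rear; front block y = 46 to 60 mm, 36 mm high, holding the eye.
- fin_top (a point): Centre of the top edge of the carrier's upright push fin: 50 mm wide across the guide, 10 mm thick along it, 50 mm tall above the deck; top 70 mm above the worktop; own y = -75 mm of the carrier. The fin can be pushed from either side or pinched.
- eye_root (a point): Point on the carrier's front block face where the eye's shank comes out (carrier y = 60 mm, z = 23 mm). The eye: steel plate 44 mm wide, 48 mm long, 14 mm thick, with an 18 mm vertical hole in its middle, 24 mm behind its front edge. The hole's centre is 70 mm ahead of this point, give or take 10 mm: each carrier's shank is locked at another length (not adjustable).
- slide_box: Closed box of slides, 84 mm across the guide, 62 mm along it, 40 mm high, loose on the carrier's deck between fin and front block; its near side is 53 mm from the fin. Origin: centre of its underside (starts at y = 14 mm, z = 12 mm of the carrier).
- sample_rack: Bystander: foam rack of capped tubes, 102 x 121 x 101 mm, origin under its centre.
- reagent_bottle: Bystander: small brown bottle with black cap, 48 mm in diameter, 95 mm high, origin under its centre.
- specimen_cup: Bystander: capped specimen cup, 53 mm in diameter, 59 mm high, origin under its centre.
Mind the look-alikes: they are no part of the job. What is meant by the slide_box is not orange, and is the larger of those in its own colour.

How it is judged:
By the outcome, as a careful person would: the job done as asked, in the order asked, and still so for the second after the job is handed in, with the robot touching nothing.
It also fails if it takes over 54 s, if anything falls off the work surface, if the arm or the gripper's body presses on something with over 40 N, if the wrist force passes 120 N, or if a joint passes its speed limit or range.

## Working session

There is one attempt and no reset: what is moved stays moved. The work goes in short steps, Python scripts to look and compute and a tool call to move; the robot and the scene stay as the last step left them, time stands still between calls to the robot, and variables do not carry over. Pictures are saved under pics/ and viewed, at most 10 in all, crops included, and the job is handed in when it is done.

Besides the shell and the picture viewer there is one more tool, called after "Emit:" as name(argument=value, ...) on one line, values as JSON. move_arm: Moves the arm, as the interface text tells. Its arguments: {"type":"object","properties":{"jaw":{"type":"array","items":{"type":"number"}},"dp":{"type":"array","items":{"type":"array","items":{"type":"number"}}},"turn":{"type":"array","items":{"type":"array","items":{"type":"number"}}},"force":{"type":"number"}},"required":["jaw","dp","turn"]}

```bash
mkdir -p pics
cat > h.py <<'E'
import numpy as np, cv2
from rig import observe, cams, ticket
def K(name):
    c=cams.calibration(name); f=240/np.tan(np.radians(c["vertical_fov"])/2); return c,f
def cam2world(name,st=None):
    c,_=K(name)
    if "view" in c: return np.linalg.inv(np.array(c["view"]))
    st=st or observe(); T=np.eye(4); T[:3,:3]=st["tool_rot"]; T[:3,3]=st["position"]
    return T@np.array(c["tool_from_camera"])
def ray(name,u,v):
    c,f=K(name); x=(u-c["cx"])/f; y=(v-c["cy"])/f
    rd=np.hypot(x,y); r=rd
    for _ in range(30): r=rd/(1+c["k1"]*r*r)
    s=r/rd if rd>0 else 1
    return np.array([x*s,-y*s,-1.])
def atz(name,u,v,z,st=None):
    T=cam2world(name,st); d=T[:3,:3]@ray(name,u,v); o=T[:3,3]; return o+d*(z-o[2])/d[2]
def atd(name,u,v,d,st=None):
    T=cam2world(name,st); return T[:3,:3]@(ray(name,u,v)*d)+T[:3,3]
def proj(name,p,st=None):
    c,f=K(name); q=np.linalg.inv(cam2world(name,st))@np.append(p,1); x,y=q[0]/-q[2],-q[1]/-q[2]
    s=1+c["k1"]*(x*x+y*y); return np.array([c["cx"]+f*x*s,c["cy"]+f*y*s])
E
python3 - <<'E'
from h import *
np.set_printoptions(precision=4,suppress=True)
for n in ("top","side"):
    im,d=cams.get_image(n); cv2.imwrite(f"pics/{n}0.png",im[...,::-1]); np.save(f"pics/{n}0.npy",d)
    for q in ("dock","carrier","slide_box","sample_rack","reagent_bottle","specimen_cup","fork_top","slot_end","pin_top","fin_top","eye_root"):
        for r in cams.mark_of(n,q)[:3]:
            u,v=r["location"][0]*640,r["location"][1]*480
            dd=d[int(min(v,479)),int(min(u,639))]
            print(n,q,round(r["p"],2),round(u),round(v),atd(n,u,v,dd))
s=observe();print(s["time_s"],s["position"],s["tool_rot"],s["ft_force"])
E
```

```text
top dock 0.95 354 288 [ 0.4855 -0.0476  0.0126]
top dock 0.68 193 340 [0.3769 0.3301 0.0518]
top carrier 0.89 385 283 [ 0.4964 -0.115   0.0619]
top carrier 0.3 350 287 [ 0.4895 -0.0374  0.039 ]
top slide_box 0.97 383 290 [ 0.4801 -0.1103  0.0569]
top slide_box 0.95 476 268 [ 0.527  -0.3325  0.0425]
top slide_box 0.71 344 230 [ 0.625  -0.0267  0.0247]
top sample_rack 0.93 276 173 [0.7517 0.1261 0.0958]
top reagent_bottle 0.83 407 172 [ 0.7486 -0.1699  0.0886]
top specimen_cup 0.97 193 339 [0.3796 0.3263 0.0603]
top fork_top 0.88 291 282 [0.504  0.098  0.1055]
top slot_end 0.91 274 279 [0.5113 0.1382 0.06  ]
top pin_top 0.53 294 288 [0.491  0.0911 0.1041]
top fin_top 0.62 419 288 [ 0.4841 -0.194   0.0647]
top fin_top 0.46 293 286 [0.4949 0.0933 0.1147]
side carrier 0.56 283 311 [ 0.4749 -0.2029  0.0547]
side slide_box 0.7 338 294 [ 0.6243 -0.0623  0.0076]
side slide_box 0.69 283 303 [ 0.4759 -0.196   0.0696]
side sample_rack 0.6 376 255 [0.7653 0.0909 0.0341]
side reagent_bottle 0.81 410 315 [ 0.7554 -0.194   0.0119]
side specimen_cup 0.89 223 241 [0.3646 0.3326 0.0034]
side specimen_cup 0.36 283 289 [ 0.4874 -0.1151  0.0599]
side fork_top 0.89 279 247 [0.5038 0.0932 0.072 ]
side slot_end 0.71 274 254 [0.49   0.085  0.0572]
side fin_top 0.88 288 301 [ 0.494  -0.1352  0.0387]
side eye_root 0.64 228 243 [0.3805 0.3263 0.0003]
side eye_root 0.62 286 290 [ 0.4916 -0.1212  0.0597]
1.2 [0.1962 0.5138 0.2313] [[-0.9342  0.3568  0.    ]
 [ 0.3568  0.9342 -0.    ]
 [-0.     -0.     -1.    ]] [-0.042  -0.8306  0.0651]
```

Run:
```python
import cv2
im=cv2.imread('pics/top0.png'); cv2.imwrite('pics/c1.png',cv2.resize(im[140:370,170:520],(800,526),interpolation=cv2.INTER_CUBIC))
im=cv2.imread('pics/side0.png'); cv2.imwrite('pics/c2.png',cv2.resize(im[190:370,180:440],(800,554),interpolation=cv2.INTER_CUBIC))
```

```text
(no output)
```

View pics/c1.png

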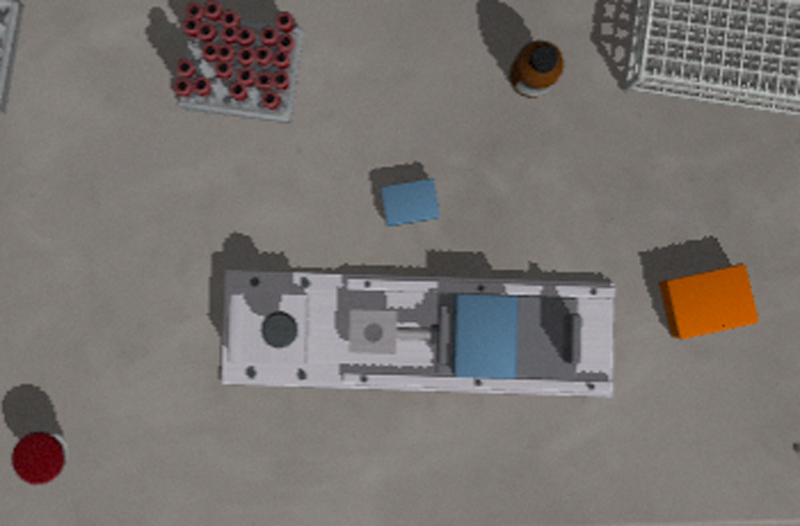

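View pics/c2.png

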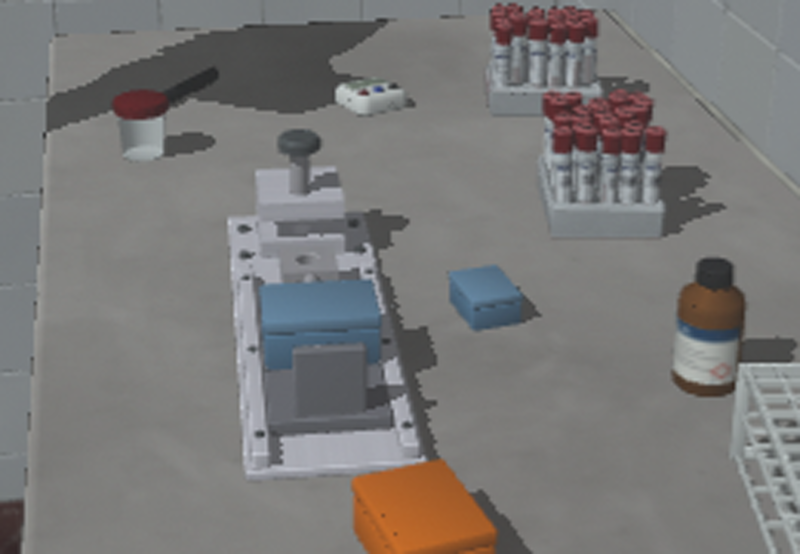

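The top crop shows three candidate boxes. The large blue box is on the carrier (full px 383,290), a smaller blue one stands off at (344,230), and the orange one is at (476,268). The one aboard is the slide_box. The pin head is at about (292,284), the eye hole at about (333,286) and the fin at about (421,288). The side crop confirms the pin is raised and the box is on the carrier.

Run:
```python
from h import *
np.set_printoptions(precision=4,suppress=True)
im=cv2.imread('pics/top0.png'); d=np.load('pics/top0.npy')
P=np.full((480,640,3),np.nan)
for v in range(230,320):
    for u in range(260,450):
        if d[v,u]>0: P[v,u]=atd("top",u,v,d[v,u])
def px(c): return 170+c[0]/2.286,140+c[1]/2.286
for n,c,z in [("BL",(222,383),.008),("TL",(226,270),.008),("TR",(614,284),.008),("BR",(612,396),.008),("hole",(373,333),.038),("fintop",(574,338),.07),("pinhead",(280,329),.109),("eyefront",(349,331),.038)]:
    print(n,atz("top",*px(c),z))
x=P.reshape(-1,3); x=x[~np.isnan(x[:,0])]
def blob(n,lo,hi,zl,zh):
    m=(x[:,0]>lo[0])&(x[:,0]<hi[0])&(x[:,1]>lo[1])&(x[:,1]<hi[1])&(x[:,2]>zl)&(x[:,2]<zh); q=x[m]
    print(n,len(q),"min",np.percentile(q,3,axis=0),"max",np.percentile(q,97,axis=0),"med",np.median(q,axis=0))
    return q
blob("pinhead",(.4,.03),(.6,.15),.085,.13)
blob("fork",(.4,.03),(.6,.2),.05,.066)
blob("fin",(.4,-.25),(.6,-.16),.06,.08)
blob("box",(.4,-.16),(.6,-.06),.05,.08)
blob("eye",(.46,-.04),(.53,.04),.033,.045)
r=blob("rails",(.4,-.28),(.6,.18),.016,.024)
# dock orientation from plate+everything above 5 mm
q=x[x[:,2]>.006]; q=q[(q[:,0]>.4)&(q[:,0]<.6)]
rc=cv2.minAreaRect((q[:,:2]*1000).astype(np.float32)); print(rc)
```

```text
Traceback (most recent call last):
  File "h.py", line 19, in atd
    T=cam2world(name,st); return T[:3,:3]@(ray(name,u,v)*d)+T[:3,3]
  File "h.py", line 6, in cam2world
    c,_=K(name)
        ~^^^^^^
  File "h.py", line 4, in K
    c=cams.calibration(name); f=240/np.tan(np.radians(c["vertical_fov"])/2); return c,f
ValueError: time passes only in moves, steps and waits
```

Probably too many calibration calls; I'll cache it.

```bash
sed -i 's/^def K(name):/import functools\n@functools.lru_cache(None)\ndef K(name):/' h.py
cat > a.py <<'E'
from h import *
np.set_printoptions(precision=4,suppress=True)
d=np.load('pics/top0.npy')
x=np.array([atd("top",u,v,d[v,u]) for v in range(230,320) for u in range(260,450) if d[v,u]>0])
def px(c): return 170+c[0]/2.286,140+c[1]/2.286
for n,c,z in [("BL",(222,383),.008),("TL",(226,270),.008),("TR",(614,284),.008),("BR",(612,396),.008),("hole",(373,333),.038),("fintop",(574,338),.07),("pinhead",(280,329),.109),("eyefront",(349,331),.038)]:
    print(n,atz("top",*px(c),z))
def blob(n,lo,hi,zl,zh):
    m=(x[:,0]>lo[0])&(x[:,0]<hi[0])&(x[:,1]>lo[1])&(x[:,1]<hi[1])&(x[:,2]>zl)&(x[:,2]<zh); q=x[m]
    print(n,len(q),"min",np.percentile(q,3,axis=0),"max",np.percentile(q,97,axis=0),"med",np.median(q,axis=0))
blob("pinhead",(.4,.03),(.6,.15),.085,.13)
blob("fork",(.4,.03),(.6,.2),.05,.066)
blob("fin",(.4,-.25),(.6,-.16),.06,.08)
blob("box",(.4,-.16),(.6,-.06),.05,.08)
blob("eye",(.46,-.04),(.53,.04),.033,.045)
blob("rails",(.4,-.28),(.6,.18),.016,.024)
q=x[x[:,2]>.006]; q=q[(q[:,0]>.4)&(q[:,0]<.6)]
print(cv2.minAreaRect((q[:,:2]*1000).astype(np.float32)))
print(observe()["time_s"])
E
python3 a.py
```

```text
BL [0.4442 0.1615 0.008 ]
TL [0.5624 0.1554 0.008 ]
TR [ 0.5383 -0.2524  0.008 ]
BR [ 0.4214 -0.2459  0.008 ]
hole [0.4933 0.0028 0.038 ]
fintop [ 0.4842 -0.1971  0.07  ]
pinhead [0.5003 0.0938 0.109 ]
eyefront [0.4959 0.0273 0.038 ]
pinhead 202 min [0.4849 0.0816 0.1026] max [0.5157 0.1125 0.1133] med [0.5004 0.0968 0.1081]
fork 828 min [0.4681 0.0745 0.0534] max [0.5347 0.1486 0.0624] med [0.5028 0.1192 0.0579]
fin 106 min [ 0.4611 -0.2021  0.0636] max [ 0.5067 -0.1921  0.0752] med [ 0.4839 -0.1965  0.0705]
box 992 min [ 0.4498 -0.1381  0.0562] max [ 0.5287 -0.079   0.0651] med [ 0.4885 -0.1084  0.0609]
eye 373 min [ 0.474  -0.0342  0.0338] max [0.5159 0.0268 0.0434] med [0.4941 0.0004 0.0391]
rails 1796 min [ 0.4327 -0.2311  0.0169] max [0.5456 0.0253 0.0237] med [ 0.4856 -0.1556  0.0206]
((508.05902099609375, -49.49249267578125), (452.98828125, 191.80581665039062), 88.65631866455078)
1.2
```

```bash
cat >> h.py <<'E'
def rel(p,st=None):
    st=st or observe(); return np.array(st["tool_rot"]).T@(np.array(p)-st["position"])*100
E
python3 -c "
from h import *
print(np.round(cams.calibration('wrist')['tool_from_camera'],3), K('wrist')[1])
c=cams.calibration('wrist');print(c['k1'],c['cx'],c['cy'])"
```

```text
[[ 0.001  0.964  0.268  0.068]
 [ 1.    -0.001 -0.     0.   ]
 [ 0.     0.268 -0.964 -0.141]
 [ 0.     0.     0.     1.   ]] 429.7072048204095
0.009529232820577608 323.20536383233826 242.4150718351989
```

Emit:
move_arm(jaw=[5,5,5], dp=[[0,0,0],[0,0,0],[0,0,0]], turn=[[0,0,-0.102],[0,0,-0.102],[0,0,-0.103]])

```text
time_s: 1.45
position: [0.1962, 0.5138, 0.2313]
tool_rot: [[-0.999, 0.053, -0.0], [0.053, 0.999, -0.0], [0.0, -0.0, -1.0]]
ft_force: [-0.4, 0.1, -0.9]
grip_width: 0.0517
gripper_force: 0.0
```

Emit:
move_arm(jaw=[5,5,5,5,5,5,5,5,5,5,5,5], dp=[[-2.1,-3.3,0],[-2.1,-3.3,0],[-2.1,-3.3,0],[-2.1,-3.3,0],[-2.1,-3.3,0],[-2.1,-3.3,0],[-2.1,-3.3,0],[-2.1,-3.3,0],[-2.1,-3.3,0],[-2.1,-3.3,0],[-2.1,-3.3,0],[-2.1,-3.3,0]], turn=[[0,0,0],[0,0,0],[0,0,0],[0,0,0],[0,0,0],[0,0,0],[0,0,0],[0,0,0],[0,0,0],[0,0,0],[0,0,0],[0,0,0]])

```text
time_s: 2.45
position: [0.4255, 0.102, 0.2316]
tool_rot: [[-0.998, 0.058, 0.001], [0.058, 0.998, 0.0], [-0.001, 0.0, -1.0]]
ft_force: [0.4, 1.6, 0.2]
grip_width: 0.0501
gripper_force: 0.0
```

Emit:
move_arm(jaw=[5,5,5,5], dp=[[-1.8,-2.9,0],[-1.8,-2.9,0],[0,0,0],[0,0,0]], turn=[[0,0,0],[0,0,0],[0,0,0],[0,0,0]])

```text
time_s: 2.78
position: [0.4579, 0.0427, 0.2311]
tool_rot: [[-0.998, 0.061, -0.0], [0.061, 0.998, 0.0], [0.0, 0.0, -1.0]]
ft_force: [-0.3, 0.2, -0.0]
grip_width: 0.0503
gripper_force: 0.0
```

Run:
```python
from h import *
np.set_printoptions(precision=4,suppress=True)
s=observe(); im,d=cams.get_image("wrist"); cv2.imwrite("pics/w1.png",im[...,::-1]); np.save("pics/w1.npy",d)
import pickle; pickle.dump(s,open("w1.pkl","wb"))
print(s["position"],s["ft_force"])
for q in ("pin_top","fork_top","fin_top","eye_root","slide_box"):
    for r in cams.mark_of("wrist",q)[:2]:
        u,v=r["location"][0]*640,r["location"][1]*480
        if 0<=u<640 and 0<=v<480: print(q,round(r["p"],2),round(u),round(v),atd("wrist",u,v,d[int(v),int(u)],s))
```

```text
[0.4579 0.0427 0.2311] [-0.2659  0.2154 -0.029 ]
pin_top 0.77 406 294 [0.5028 0.0953 0.1064]
fork_top 0.6 396 265 [0.4853 0.0903 0.0971]
fin_top 0.74 0 272 [ 0.4835 -0.1997  0.0681]
eye_root 0.61 199 258 [ 0.4897 -0.0596  0.04  ]
slide_box 0.91 148 252 [ 0.4773 -0.0917  0.0577]
slide_box 0.75 252 383 [ 0.6168 -0.0322  0.0256]
```

View pics/w1.png

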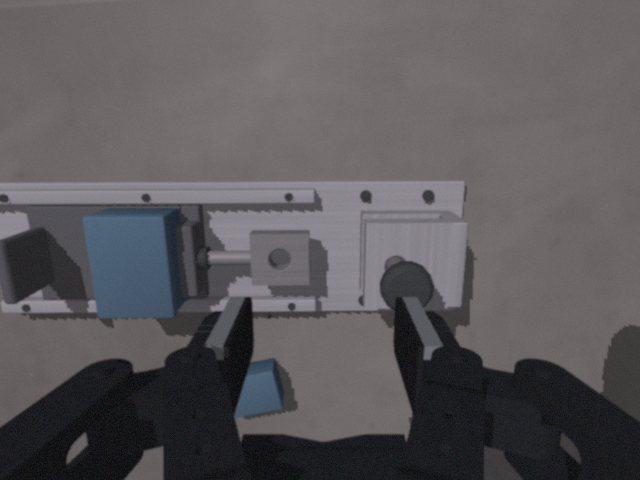

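The wrist view shows the eye hole at (280,258), eye front at (309,258), pin head centre at (406,286) and the fork's front edge at about u=364. The fin is at the left edge and the blue box is aboard.

Run:
```python
from h import *
import pickle
np.set_printoptions(precision=4,suppress=True)
s=pickle.load(open("w1.pkl","rb")); d=np.load("pics/w1.npy")
g=s["tool_rot"][:2,1] if hasattr(s["tool_rot"],'shape') else np.array(s["tool_rot"])[:2,1]
for n,u,v,z in [("hole",280,258,.038),("eyef",309.5,258,.038),("eyeb",251,258,.038),("fork edge",365.5,222,.057),("fork edge2",363,308,.057),("shank",396,262,.06),("pin",406,286,.109),("pin",406,286,.105),("railTR",315,190,.02),("railBL0",0,191,.02),("railTR2",315,203,.02),("fintop a",46,229,.07)]:
    p=atz("wrist",u,v,z,s); print(n,z,p,"along",p[:2]@g)
m=d[276:296,396:416]; print(np.median([atd("wrist",u,v,d[v,u],s)[2] for v in range(276,296) for u in range(396,416)]))
print("rel fin hover",rel([0.484,-0.197,0.12]))
```

```text
hole 0.038 [0.494  0.0056 0.038 ] along 0.03556799053360949
eyef 0.038 [0.4955 0.0296 0.038 ] along 0.059619322738568056
eyeb 0.038 [ 0.4926 -0.018   0.038 ] along 0.011933417522107845
fork edge 0.057 [0.4637 0.0746 0.057 ] along 0.10254908354480081
fork edge2 0.057 [0.5336 0.0702 0.057 ] along 0.10244660845506787
shank 0.06 [0.4957 0.0965 0.06  ] along 0.1263722399007967
pin 0.109 [0.4961 0.095  0.109 ] along 0.12493071604485001
pin 0.105 [0.4977 0.0958 0.105 ] along 0.12575411531173092
railTR 0.02 [0.4429 0.0372 0.02  ] along 0.06400420715330635
railBL0 0.02 [ 0.4285 -0.2204  0.02  ] along -0.1939768704862915
railTR2 0.02 [0.4537 0.0365 0.02  ] along 0.06395646202091747
fintop a 0.07 [ 0.4522 -0.1568  0.07  ] along -0.12906173479789715
0.10623225744107961
rel fin hover [ -4.0391 -23.9972  11.1504]
```

Emit:
move_arm(jaw=[5,5,5,5,5,5,5,5,5,5,5], dp=[[-0.6,-3.4,0],[-0.6,-3.4,0],[-0.6,-3.4,0],[-0.6,-3.4,0],[-0.6,-3.4,0],[-0.6,-3.5,0],[-0.4,-3.5,0],[0,0,3.7],[0,0,3.7],[0,0,3.7],[0,0,0]], turn=[[0,0,0],[0,0,0],[0,0,0],[0,0,0],[0,0,0],[0,0,0],[0,0,0],[0,0,0],[0,0,0],[0,0,0],[0,0,0]])

```text
time_s: 4.0
position: [0.4809, -0.1957, 0.1148]
tool_rot: [[-0.998, 0.057, -0.009], [0.057, 0.998, 0.007], [0.01, 0.006, -1.0]]
ft_force: [0.2, 1.2, -0.5]
grip_width: 0.0501
gripper_force: 0.0
```

Run:
```python
from h import *
s=observe(); im,d=cams.get_image("wrist"); cv2.imwrite("pics/w2.png",im[...,::-1])
print(s["position"],rel([.484,-.197,.042],s)); print(s["tool_rot"])
```

```text
[ 0.48092842 -0.19570293  0.11478494] [-0.38517863 -0.1564588   7.27425615]
[[-0.99831305  0.05729421 -0.00940389]
 [ 0.05723282  0.99833856  0.00667243]
 [ 0.00977056  0.00612297 -0.99993352]]
```

View pics/w2.png

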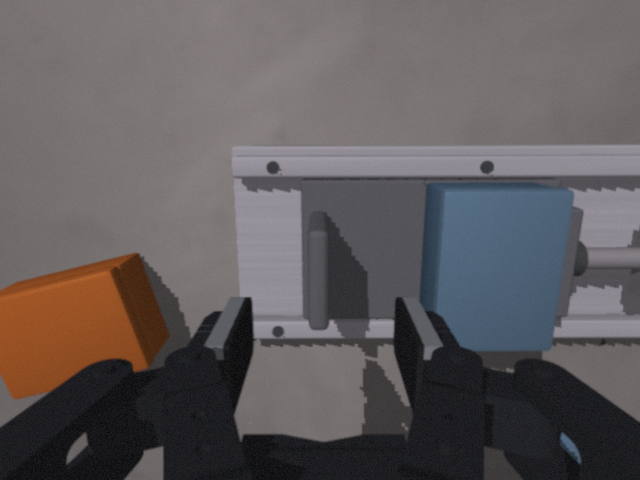

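The fin top is at column 318, with the fingers centred at about 324 and the box well clear. I'll descend and pinch.

Emit:
move_arm(jaw=[5,5,5,5,5,5,1.5,0.8,0.5,0.5,0.5,0.5], dp=[[-0.3,-0.1,1.4],[0,0,1.8],[0,0,1.8],[0,0,1.8],[0,0,0.4],[0,0,0],[0,0,0],[0,0,0],[0,0,0],[0,0,0],[0,0,0],[0,0,0]], turn=[[0,0,0],[0,0,0],[0,0,0],[0,0,0],[0,0,0],[0,0,0],[0,0,0],[0,0,0],[0,0,0],[0,0,0],[0,0,0],[0,0,0]], force=30)

```text
time_s: 5.05
position: [0.4871, -0.1989, 0.0497]
tool_rot: [[-0.998, 0.058, 0.002], [0.058, 0.998, -0.0], [-0.002, -0.0, -1.0]]
ft_force: [0.6, 4.3, 6.8]
grip_width: 0.0093
gripper_force: 31.0
```

Emit:
move_arm(jaw=[0.5,0.5,0.5,0.5,0.5,0.5,0.5,0.5,0.5,0.5,0.5,0.5], dp=[[0,0.3,0],[0,0.6,0],[0,0.9,0],[0,0.9,0],[0,0.9,0],[0,0.9,0],[0,0.9,0],[0,0.9,0],[0,0.9,0],[0,0.7,0],[0,0.4,0],[0,0.2,0]], turn=[[0,0,0],[0,0,0],[0,0,0],[0,0,0],[0,0,0],[0,0,0],[0,0,0],[0,0,0],[0,0,0],[0,0,0],[0,0,0],[0,0,0]])

```text
time_s: 6.05
position: [0.4926, -0.1155, 0.0497]
tool_rot: [[-0.998, 0.057, 0.003], [0.057, 0.998, -0.004], [-0.004, -0.004, -1.0]]
ft_force: [-0.9, -8.5, 4.5]
grip_width: 0.009
gripper_force: 30.8
```

Run:
```python
from h import *
s=observe(); im,d=cams.get_image("top"); cv2.imwrite("pics/t2.png",cv2.resize(im[230:330,230:450,::-1],(800,364),interpolation=cv2.INTER_CUBIC))
s=observe();print(s["position"],s["ft_force"],s["grip_width"],s["gripper_force"])
```

```text
[ 0.49259166 -0.11529951  0.04970518] [ 0.77461765 -4.80479135  5.30591493] 0.008960161545859286 30.842927992343903
```

View pics/t2.png

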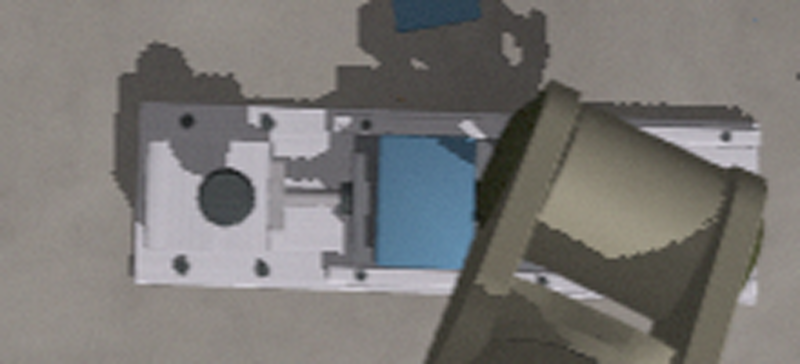

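The carrier is in the fork with the box aboard. I'll feel for the end stop, expected about 23 mm further, then come back 16 mm.

Emit:
move_arm(jaw=[0.5,0.5,0.5,0.5,0.5,0.5,0.5,0.5,0.5,0.5], dp=[[0,0.2,0],[0,0.3,0],[0,0.3,0],[0,0.3,0],[0,0.3,0],[0,0.2,0],[0,0.1,0],[0,0.1,0],[0,0,0],[0,0,0]], turn=[[0,0,0],[0,0,0],[0,0,0],[0,0,0],[0,0,0],[0,0,0],[0,0,0],[0,0,0],[0,0,0],[0,0,0]])

```text
time_s: 6.93
position: [0.4937, -0.0979, 0.0497]
tool_rot: [[-0.998, 0.058, 0.003], [0.057, 0.998, -0.003], [-0.004, -0.003, -1.0]]
ft_force: [0.8, -7.3, 5.4]
grip_width: 0.0095
gripper_force: 30.9
```

Emit:
move_arm(jaw=[0.5,0.5,0.5,0.5], dp=[[0,0.1,0],[0,0.1,0],[0,0,0],[0,0,0]], turn=[[0,0,0],[0,0,0],[0,0,0],[0,0,0]])

```text
time_s: 7.27
position: [0.4938, -0.096, 0.0497]
tool_rot: [[-0.998, 0.058, 0.003], [0.058, 0.998, -0.004], [-0.004, -0.003, -1.0]]
ft_force: [0.6, -7.3, 5.3]
grip_width: 0.0096
gripper_force: 30.9
```

Emit:
move_arm(jaw=[0.5,0.5,0.5], dp=[[0,0.1,0],[0,0.05,0],[0,0,0]], turn=[[0,0,0],[0,0,0],[0,0,0]])

```text
time_s: 7.52
position: [0.4939, -0.0945, 0.0497]
tool_rot: [[-0.998, 0.057, 0.003], [0.057, 0.998, -0.004], [-0.004, -0.004, -1.0]]
ft_force: [-1.0, -8.5, 5.7]
grip_width: 0.0092
gripper_force: 30.9
```

Emit:
move_arm(jaw=[0.5,0.5,0.5], dp=[[0,0.1,0],[0,0.05,0],[0,0,0]], turn=[[0,0,0],[0,0,0],[0,0,0]])

```text
time_s: 7.77
position: [0.4939, -0.093, 0.0497]
tool_rot: [[-0.998, 0.058, 0.003], [0.058, 0.998, -0.004], [-0.004, -0.004, -1.0]]
ft_force: [-1.3, -8.3, 4.7]
grip_width: 0.0091
gripper_force: 30.9
```

Emit:
move_arm(jaw=[0.5,0.5], dp=[[0,0.1,0],[0,0,0]], turn=[[0,0,0],[0,0,0]])

```text
time_s: 7.93
position: [0.494, -0.092, 0.0497]
tool_rot: [[-0.998, 0.058, 0.003], [0.058, 0.998, -0.004], [-0.004, -0.004, -1.0]]
ft_force: [-0.1, -7.6, 5.0]
grip_width: 0.0095
gripper_force: 30.9
```

Emit:
move_arm(jaw=[0.5,0.5], dp=[[0,0.1,0],[0,0,0]], turn=[[0,0,0],[0,0,0]])

```text
time_s: 8.1
position: [0.4941, -0.091, 0.0497]
tool_rot: [[-0.998, 0.058, 0.003], [0.058, 0.998, -0.004], [-0.004, -0.003, -1.0]]
ft_force: [-0.3, -7.2, 5.4]
grip_width: 0.0094
gripper_force: 30.9
```

Emit:
move_arm(jaw=[0.5,0.5], dp=[[0,0.1,0],[0,0,0]], turn=[[0,0,0],[0,0,0]])

```text
time_s: 8.27
position: [0.4941, -0.0902, 0.0497]
tool_rot: [[-0.998, 0.057, 0.003], [0.057, 0.998, -0.004], [-0.004, -0.004, -1.0]]
ft_force: [-0.7, -8.4, 4.1]
grip_width: 0.0092
gripper_force: 30.9
```

Emit:
move_arm(jaw=[0.5,0.5], dp=[[0,0.1,0],[0,0,0]], turn=[[0,0,0],[0,0,0]])

```text
time_s: 8.43
position: [0.4942, -0.0901, 0.0497]
tool_rot: [[-0.998, 0.057, 0.003], [0.057, 0.998, -0.006], [-0.004, -0.006, -1.0]]
ft_force: [-1.2, -16.5, 4.4]
grip_width: 0.0089
gripper_force: 30.9
```

The stop is felt at y≈-0.0902 (16 N). I'll pull back 16 mm to y≈-0.1062.

Emit:
move_arm(jaw=[0.5,0.5,0.5,0.5,0.5,0.5,0.5,0.5], dp=[[0,-0.2,0],[0,-0.3,0],[0,-0.3,0],[0,-0.3,0],[0,-0.3,0],[0,-0.3,0],[0,0,0],[0,0,0]], turn=[[0,0,0],[0,0,0],[0,0,0],[0,0,0],[0,0,0],[0,0,0],[0,0,0],[0,0,0]])

```text
time_s: 9.1
position: [0.4925, -0.1031, 0.0497]
tool_rot: [[-0.998, 0.058, 0.002], [0.058, 0.998, 0.002], [-0.002, 0.002, -1.0]]
ft_force: [1.4, 9.4, 11.6]
grip_width: 0.0092
gripper_force: 32.0
```

Emit:
move_arm(jaw=[0.5,0.5,0.5,0.5], dp=[[0,-0.15,0],[0,-0.15,0],[0,0,0],[0,0,0]], turn=[[0,0,0],[0,0,0],[0,0,0],[0,0,0]])

```text
time_s: 9.43
position: [0.4922, -0.1057, 0.0497]
tool_rot: [[-0.998, 0.058, 0.002], [0.058, 0.998, 0.002], [-0.002, 0.002, -1.0]]
ft_force: [-0.1, 11.2, 12.1]
grip_width: 0.0096
gripper_force: 32.1
```

Emit:
move_arm(jaw=[0.5,0.5,5,5,5,5,5,5,5,5], dp=[[0,-0.05,0],[0,0,0],[0,0,0],[0,0,0],[0,0,0],[0,0,0],[0,0,-2.5],[0,0,-3.5],[0,0,-3.5],[0,0,-1]], turn=[[0,0,0],[0,0,0],[0,0,0],[0,0,0],[0,0,0],[0,0,0],[0,0,0],[0,0,0],[0,0,0],[0,0,0]])

```text
time_s: 10.27
position: [0.4933, -0.1086, 0.158]
tool_rot: [[-0.998, 0.058, 0.006], [0.058, 0.998, -0.003], [-0.007, -0.003, -1.0]]
ft_force: [0.0, -0.5, 0.3]
grip_width: 0.0499
gripper_force: 0.0
```

Emit:
move_arm(jaw=[0,0,0,0,0,0,0,0,0], dp=[[0.1,2,0],[0.1,3.5,0],[0.1,3.5,0],[0.1,3.5,0],[0.1,3.5,0],[0,3,0],[0,1.2,0],[0,0,0],[0,0,0]], turn=[[0,0,0],[0,0,0],[0,0,0],[0,0,0],[0,0,0],[0,0,0],[0,0,0],[0,0,0],[0,0,0]])

```text
time_s: 11.02
position: [0.4985, 0.0938, 0.1532]
tool_rot: [[-0.998, 0.057, -0.0], [0.057, 0.998, -0.0], [0.0, -0.0, -1.0]]
ft_force: [0.1, -1.2, 0.5]
grip_width: -0.0002
gripper_force: 0.0
```

Run:
```python
from h import *
s=observe(); im,d=cams.get_image("wrist"); cv2.imwrite("pics/w3.png",im[...,::-1])
print(s["position"],s["ft_force"],s["grip_width"],rel([.499,.096,.11],s))
```

```text
[0.49847896 0.09380411 0.15320144] [ 0.10722469 -1.22653912  0.48303826] -0.00015740277143271283 [-0.04044216  0.2242322   4.32003064]
```

View pics/w3.png

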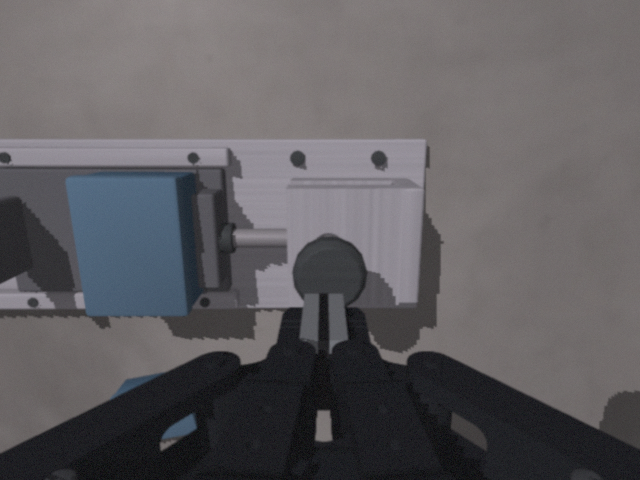

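The fingers (column 324) are over the pin head (330,272), and the eye's shank enters the fork. I'll descend gently to the head.

Emit:
move_arm(jaw=[0,0,0,0,0], dp=[[0,0.2,1.5],[0,0,1.7],[0,0,1],[0,0,0],[0,0,0]], turn=[[0,0,0],[0,0,0],[0,0,0],[0,0,0],[0,0,0]])

```text
time_s: 11.48
position: [0.4987, 0.0948, 0.1113]
tool_rot: [[-0.998, 0.06, -0.001], [0.06, 0.998, -0.0], [0.001, -0.0, -1.0]]
ft_force: [-0.5, -0.1, -0.3]
grip_width: 0.0001
gripper_force: 0.0
```

Emit:
move_arm(jaw=[0,0,0,0,0,0], dp=[[0,0,0.15],[0,0,0.15],[0,0,0.15],[0,0,0.15],[0,0,0],[0,0,0]], turn=[[0,0,0],[0,0,0],[0,0,0],[0,0,0],[0,0,0],[0,0,0]])

```text
time_s: 11.98
position: [0.4988, 0.096, 0.1055]
tool_rot: [[-0.998, 0.058, 0.001], [0.058, 0.998, -0.0], [-0.001, -0.0, -1.0]]
ft_force: [1.2, -1.4, 1.9]
grip_width: 0.0
gripper_force: 0.9
```

Emit:
move_arm(jaw=[0,0,0,0,0,0], dp=[[0,0,0.12],[0,0,0.12],[0,0,0.12],[0,0,0.12],[0,0,0.12],[0,0,0]], turn=[[0,0,0],[0,0,0],[0,0,0],[0,0,0],[0,0,0],[0,0,0]])

```text
time_s: 12.48
position: [0.4986, 0.0962, 0.099]
tool_rot: [[-0.998, 0.058, -0.0], [0.058, 0.998, 0.0], [0.0, 0.0, -1.0]]
ft_force: [1.0, -0.2, 0.4]
grip_width: 0.0
gripper_force: 0.7
```

Emit:
move_arm(jaw=[0,0,0], dp=[[0,0,0.1],[0,0,0.1],[0,0,0]], turn=[[0,0,0],[0,0,0],[0,0,0]])

```text
time_s: 12.73
position: [0.4985, 0.0962, 0.0971]
tool_rot: [[-0.998, 0.058, -0.0], [0.058, 0.998, 0.0], [0.0, 0.0, -1.0]]
ft_force: [0.8, -1.8, 2.0]
grip_width: 0.0001
gripper_force: 0.7
```

Emit:
move_arm(jaw=[0,0,0], dp=[[0,0,0.1],[0,0,0.1],[0,0,0]], turn=[[0,0,0],[0,0,0],[0,0,0]])

```text
time_s: 12.98
position: [0.4985, 0.0962, 0.0951]
tool_rot: [[-0.998, 0.058, -0.0], [0.058, 0.998, 0.0], [0.0, 0.0, -1.0]]
ft_force: [1.3, -0.8, 1.6]
grip_width: -0.0001
gripper_force: 0.5
```

Run:
```python
from h import *
s=observe(); im,d=cams.get_image("wrist"); cv2.imwrite("pics/w4.png",im[...,::-1])
print(s["position"],s["ft_force"])
im,d=cams.get_image("side"); cv2.imwrite("pics/s4.png",cv2.resize(im[205:295,220:340,::-1],(800,600),interpolation=cv2.INTER_CUBIC))
```

```text
[0.498488   0.09622237 0.09511786] [ 1.31508215 -0.76653478  1.61964454]
```

View pics/s4.png

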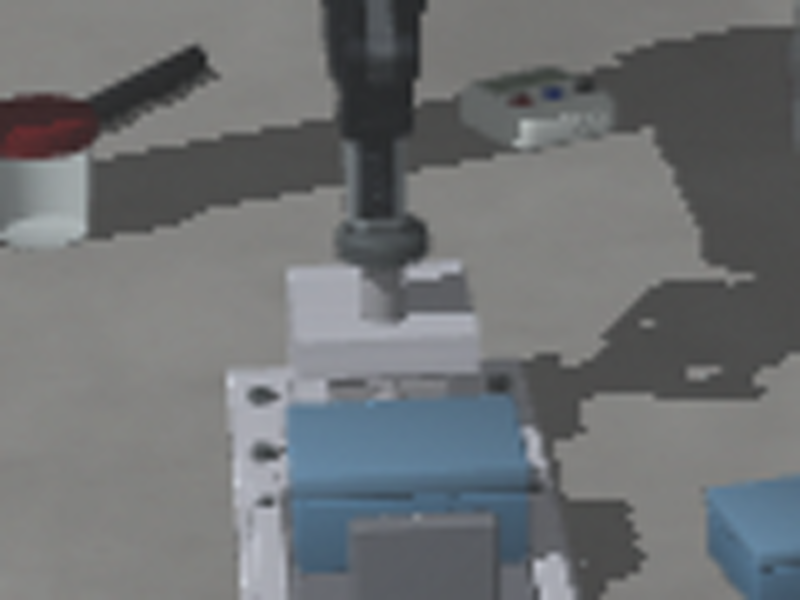

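The fingers are on the head and the pin has gone below the 0.010 stop height (top at 95 mm), so it has entered the eye. I'll continue.

Emit:
move_arm(jaw=[0,0,0,0,0], dp=[[0,0,0.12],[0,0,0.12],[0,0,0.12],[0,0,0.12],[0,0,0]], turn=[[0,0,0],[0,0,0],[0,0,0],[0,0,0],[0,0,0]])

```text
time_s: 13.5
position: [0.4984, 0.0962, 0.0902]
tool_rot: [[-0.998, 0.058, -0.001], [0.058, 0.998, 0.0], [0.001, 0.0, -1.0]]
ft_force: [0.3, 0.8, 0.2]
grip_width: -0.0002
gripper_force: 0.0
```

Emit:
move_arm(jaw=[0,0,0,0,0,0], dp=[[0,0,0.15],[0,0,0.15],[0,0,0.15],[0,0,0.15],[0,0,0.15],[0,0,0]], turn=[[0,0,0],[0,0,0],[0,0,0],[0,0,0],[0,0,0],[0,0,0]])

```text
time_s: 14.0
position: [0.4985, 0.0961, 0.0826]
tool_rot: [[-0.998, 0.058, -0.0], [0.058, 0.998, 0.0], [0.0, -0.0, -1.0]]
ft_force: [-0.6, 0.1, 0.0]
grip_width: -0.0001
gripper_force: 0.0
```

Emit:
move_arm(jaw=[0,0,0,0,0,0], dp=[[0,0,0.15],[0,0,0.15],[0,0,0.15],[0,0,0.15],[0,0,0.15],[0,0,0]], turn=[[0,0,0],[0,0,0],[0,0,0],[0,0,0],[0,0,0],[0,0,0]])

```text
time_s: 14.5
position: [0.4986, 0.0961, 0.0752]
tool_rot: [[-0.998, 0.058, -0.0], [0.058, 0.998, -0.0], [0.0, -0.0, -1.0]]
ft_force: [-0.0, 0.2, -0.1]
grip_width: 0.0002
gripper_force: 0.0
```

Emit:
move_arm(jaw=[0,0,0,0,0,0], dp=[[0,0,0.1],[0,0,0.1],[0,0,0.1],[0,0,0.1],[0,0,0.05],[0,0,0]], turn=[[0,0,0],[0,0,0],[0,0,0],[0,0,0],[0,0,0],[0,0,0]])

```text
time_s: 15.0
position: [0.4986, 0.0961, 0.0709]
tool_rot: [[-0.998, 0.058, -0.0], [0.058, 0.998, -0.0], [0.0, -0.0, -1.0]]
ft_force: [0.7, -0.6, 0.7]
grip_width: -0.0002
gripper_force: 0.4
```

Emit:
move_arm(jaw=[0,0,0], dp=[[0,0,0.05],[0,0,0.05],[0,0,0]], turn=[[0,0,0],[0,0,0],[0,0,0]])

```text
time_s: 15.25
position: [0.4986, 0.0961, 0.07]
tool_rot: [[-0.998, 0.058, 0.0], [0.058, 0.998, -0.0], [-0.0, -0.0, -1.0]]
ft_force: [0.2, -0.9, 0.7]
grip_width: 0.0001
gripper_force: 0.8
```

Run:
```python
from h import *
im,d=cams.get_image("side"); cv2.imwrite("pics/s5.png",cv2.resize(im[205:295,220:340,::-1],(800,600),interpolation=cv2.INTER_CUBIC))
```

```text
(no output)
```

View pics/s5.png

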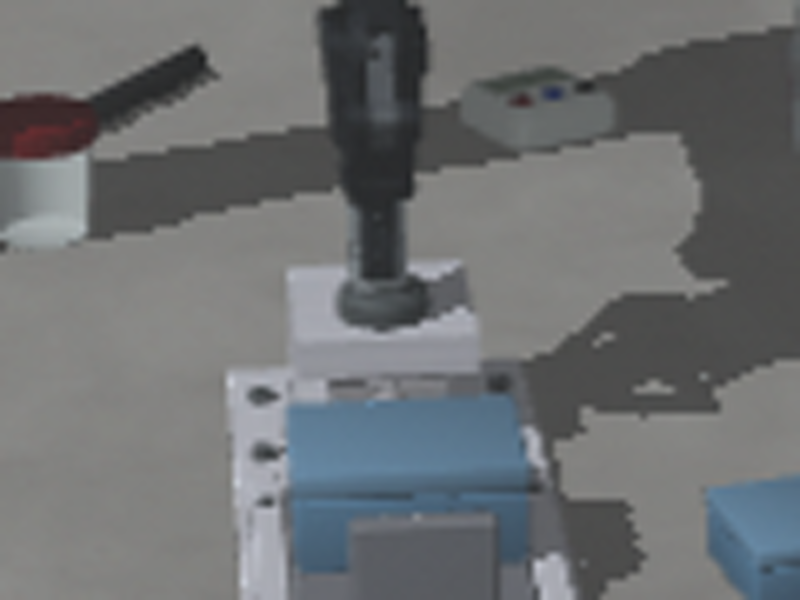

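The head is almost on the fork. I'll creep to contact until the force clearly rises.

Emit:
move_arm(jaw=[0,0,0], dp=[[0,0,0.05],[0,0,0.05],[0,0,0]], turn=[[0,0,0],[0,0,0],[0,0,0]])

```text
time_s: 15.55
position: [0.4987, 0.0961, 0.0691]
tool_rot: [[-0.998, 0.058, 0.0], [0.058, 0.998, -0.0], [-0.0, -0.0, -1.0]]
ft_force: [0.2, -0.5, 3.3]
grip_width: 0.0001
gripper_force: 1.4
```

Emit:
move_arm(jaw=[0,0], dp=[[0,0,0.05],[0,0,0]], turn=[[0,0,0],[0,0,0]])

```text
time_s: 15.72
position: [0.4987, 0.0961, 0.069]
tool_rot: [[-0.998, 0.058, 0.001], [0.058, 0.998, -0.0], [-0.001, -0.0, -1.0]]
ft_force: [-1.6, -0.2, 8.2]
grip_width: 0.0001
gripper_force: 4.0
```

Emit:
move_arm(jaw=[0,0], dp=[[0,0,0.06],[0,0,0]], turn=[[0,0,0],[0,0,0]])

```text
time_s: 15.88
position: [0.4987, 0.0961, 0.0689]
tool_rot: [[-0.998, 0.058, 0.001], [0.058, 0.998, -0.0], [-0.001, -0.0, -1.0]]
ft_force: [-4.0, -0.8, 13.6]
grip_width: -0.0001
gripper_force: 7.0
```

Emit:
move_arm(jaw=[0,0], dp=[[0,0,0.06],[0,0,0]], turn=[[0,0,0],[0,0,0]])

```text
time_s: 16.05
position: [0.4988, 0.0961, 0.0689]
tool_rot: [[-0.998, 0.058, 0.001], [0.058, 0.998, -0.0], [-0.001, -0.0, -1.0]]
ft_force: [-5.4, -0.6, 20.1]
grip_width: 0.0002
gripper_force: 10.0
```

The head is home: a hard stop at 68.9 mm with 20 N. Now I'll retreat.

Emit:
move_arm(jaw=[0,0,0,0,0,0,0,0,0,0], dp=[[0,0,-0.3],[0,0,-1],[0,0,-2.5],[0,0,-3],[0,0,-3],[0,0,-2],[2,0,0],[3,0,0],[2,0,0],[0,0,0]], turn=[[0,0,0],[0,0,0],[0,0,0],[0,0,0],[0,0,0],[0,0,0],[0,0,0],[0,0,0],[0,0,0],[0,0,0]])

```text
time_s: 16.88
position: [0.4252, 0.1007, 0.1851]
tool_rot: [[-0.998, 0.057, -0.003], [0.057, 0.998, 0.0], [0.003, 0.0, -1.0]]
ft_force: [0.8, 0.1, 0.7]
grip_width: 0.0002
gripper_force: 0.0
```

Run:
```python
from h import *
s=observe(); im,d=cams.get_image("wrist"); cv2.imwrite("pics/w6.png",im[...,::-1]); print(s["position"],s["ft_force"])
for r in cams.mark_of("wrist","pin_top")[:1]:
    u,v=r["location"][0]*640,r["location"][1]*480; print(r["p"],u,v,atd("wrist",u,v,d[int(v),int(u)],s))
```

```text
[0.42524371 0.10068985 0.1851096 ] [0.83102128 0.14234056 0.6902453 ]
```

View pics/w6.png

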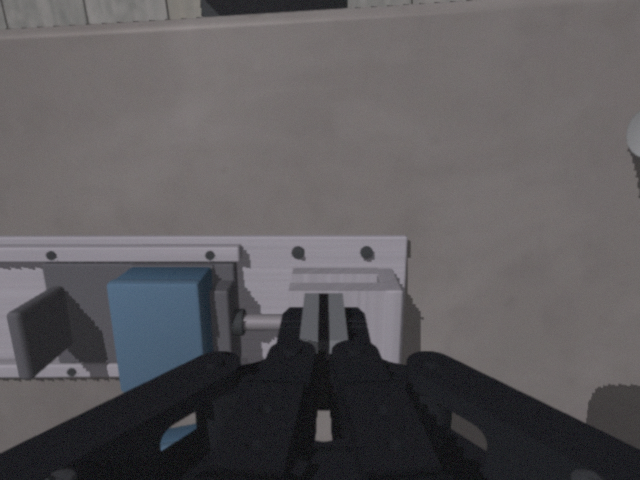

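The box is still aboard, but the pin is hidden behind the fingers (around 325,330). I'll do a numeric check with the top depth, then hand in.

Run:
```python
from h import *
im,d=cams.get_image("side")
for q in ("pin_top","fork_top"):
    for r in cams.mark_of("side",q)[:1]:
        u,v=r["location"][0]*640,r["location"][1]*480; print(q,r["p"],u,v,atd("side",u,v,d[int(v),int(u)]))
print(proj("side",[.4987,.0961,.069]),proj("side",[.4987,.0961,.105]))
cv2.imwrite("pics/s7.png",cv2.resize(im[205:295,220:340,::-1],(800,600),interpolation=cv2.INTER_CUBIC))
```

```text
pin_top 0.49 277.632 247.296 [0.50151432 0.09865959 0.07046646]
fork_top 0.81 278.272 251.088 [0.50118986 0.08346672 0.06626056]
[276.67557345 248.27117989] [276.41860767 235.22496608]
```

View pics/s7.png

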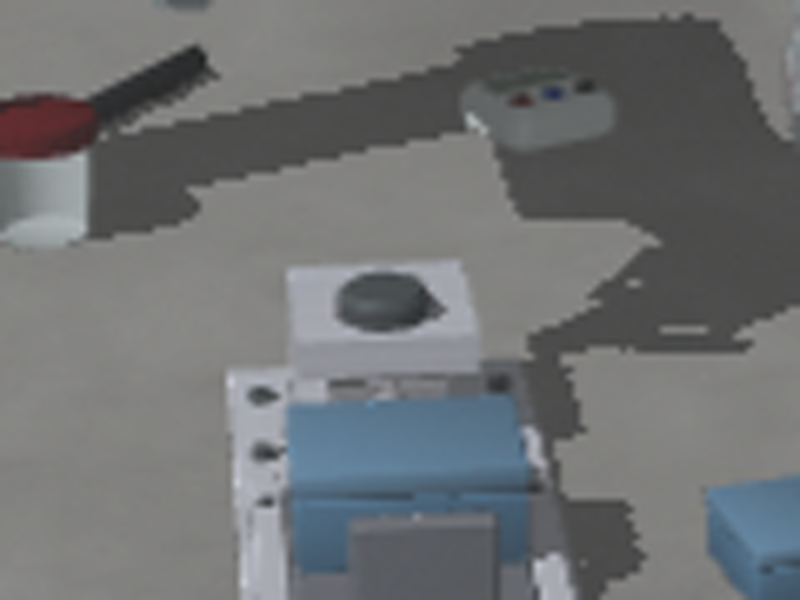

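The pin head sits flush on the fork (crop 383,300) with the box aboard and nothing touched.

```bash
python3 -c "
from h import *
print(ticket.close_job())"
```

```text
the job is handed in; nothing more can be done
None
```

The carrier is docked with its box aboard, the pin is pressed home on the fork (head top at 69 mm, 20 N at most), everything has been let go, and the job is handed in.

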